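Fetch the spare filter plate from under the flap

TASK

Take the bench brush by its handle and sweep the three broken knob scraps off the closed yellow flap of the spares case onto the counter, touching them only with the brush, then stand the brush back on its bristles on the counter. Swing the flap up by its brass tab until it stays open by itself, draw out the steel filter plate hidden inside, and finish while still holding the plate in the gripper, still and level, about 15 cm above the counter over the middle of the round cork mat. Leave the flap open and the scraps on the counter, and leave the other things on the counter alone.

Things in the scene. Friction and masses are not known exactly. Their poses are not given: they have to be found in the camera images.
- case: Blue spares case fixed to the counter (left or right), open box 140 (x) by 170 (y) by 42 mm high, walls and floor 5 mm. Origin: centre of its underside. y runs along the hinge, +x to the hinged edge, -x to the tab edge (towards the robot). Inside, centred at case (-15, 0) mm, a black boss, diameter 36 mm, top 24 mm above the counter, carries the spare plate.
- flap (a joint): Yellow flap over the case: 0 closed and level (at the start), grows as the tab edge rises, 1.57 upright, stop 1.9 rad; stays where left (friction 0.25 N m; about 2.5 N at the tab lifts it). Closed, its flat top is 48 mm above the counter; at mid-width a 34 mm wide lip juts 31 mm beyond the case's tab edge. Hinge axis: along case y at case x 70, z 42 mm.
- flap_tab (a point): Centre of the brass disc tab that stands on the flap's lip: disc of diameter 22 mm, its axis along case y, 12 mm thick along case y (pinch it across this), on a 10 mm thick stem. Closed, it is at case (-87, 0, 70) mm, 22 mm over the flap's top. Its axes are the flap's: it turns with the flap.
- flap_hinge (a point): Middle of the flap's hinge axis, at case (70, 0, 42) mm; turns with the flap.
- spare_plate: Spare stainless filter plate with perforated middle, a disc of diameter 58 mm and 6 mm thick, about 45 g; lies level on the boss inside the case (within 4 mm of the boss centre), hidden by the closed flap. Origin at the centre of its underside (24 mm above the counter at the start), z up.
- brush: Bench brush standing on its black bristles: bristle block 130 (x) by 30 (y) by 36 mm high, wooden back 136 by 36 mm from 36 to 50 mm height, over it a wooden handle ridge 90 (x) by 22 (y) mm from 50 to 84 mm height. Rigid, about 0.14 kg. Origin at the centre of the bristles' underside; x along its length.
- brush_handle (a point): Grip point of the brush in the handle ridge, 73 mm above the bristles' underside; pinch across brush y (22 mm).
- mat: Round cork mat fixed on the counter, diameter 120 mm, 4 mm thick; origin at the centre of its underside. On the other side of the counter from the case.
- scrap_a: Red scrap of a broken knob, chunky, about 20 by 16 by 20 mm, some 12 g; lies on the flap at the start. Origin at the centre of its underside.
- scrap_b: Black scrap of a broken knob, chunky, about 17 by 22 by 18 mm, some 12 g; lies on the flap at the start. Origin at the centre of its underside.
- scrap_c: Red scrap of a broken knob, chunky, about 21 by 20 by 20 mm, some 12 g; lies on the flap at the start. Origin at the centre of its underside.
- chamber: Octagonal aluminium upper chamber with black handle, 85 mm high, about 80 mm wide, loose, at the far edge; bystander. Origin under its centre.
- boiler: Octagonal aluminium boiler base, 75 mm high, 90 mm wide, loose, at the right side; bystander. Origin under its centre.
- lid_knob: Red lid knob, 28 mm wide, 29 mm high, loose, at the far edge; bystander. Origin under its centre.
- plate_1: Filter plate (58 by 6 mm) lying openly at the far edge; bystander, not the one wanted. Origin under its centre.
- plate_2: Another filter plate (58 by 6 mm) lying openly at the far edge; bystander. Origin under its centre.
- screwdriver: Screwdriver lying at the left side; bystander.
There are look-alikes about, which are no part of the job. Of the things shaped like the case, the blue one is meant.

How it is judged:
By the outcome, as a careful person would: the job done as asked, in the order asked, and still so for the second after the job is handed in, while the arm keeps its last pose, push and grip.
It also fails if it takes over 72 s, if anything falls off the work surface, if the arm or the gripper's body presses on something with over 40 N, if the wrist force passes 120 N, or if a joint passes its speed limit or range.

ROBOT

A 6-joint arm with a two-finger parallel gripper is mounted at the origin on the work surface. World frame = base frame: x ahead of the robot, y to its left, z up, the work surface at z = 0. Lengths are in m, angles in rad, forces in N, time in s.
With the tool pointing down it reaches from about 0.275 to 0.825 m from the base axis. Payload 5.2 kg.
Tool frame: the origin (TCP) lies midway between the tips of the shut fingers; the grasp point (between the pads) lies 19 mm behind it; z points along the fingers, y is the direction in which the jaws open and shut (so a half turn about z gives the same grasp; the last joint's range is limited). The gripper opens to 93 mm and grips with 3 to 60 N. Pads are 15 mm wide; open, the fingers measure 128 mm over their backs; the gripper's body (75 mm by 188 mm) begins 65 mm behind the grasp point.
Start: joints at [-1.552, 0.259, 1.535, -0, 1.348, -0.203], TCP at [0.121, -0.537, 0.219] pointing down, gripper open.
Joint ranges: [-3.14, 3.14], [-0.91, 2.08], [0.19, 2.58], [-1.22, 4.36], [0.22, 2.71], [-3.12, 3.12]. Speed limits (rad/s): [2.57, 2.57, 3.14, 3.14, 3.14, 3.14].

INTERFACE

Orientations are given as a unit quaternion [w, x, y, z].
In Python, from cell import movep, line_to, movej, set_gripper, dwell, solve_ik, capture, IKError, sign_off, read_clock, read_joint_positions, read_joint_velocities, read_effort, read_position, read_tool_rot, read_wrist_force, read_wrist_torque, read_finger_gap gives the robot as it stands. The module is installed in compiled form; this text tells all that it offers. Calls block until the motion is done:
- movep(position, orientation): joint-space move of the TCP to a pose.
- line_to(position, frame=None, vel=0.15, stop_force=None): straight line of the TCP; frame=None keeps the orientation; vel is the mean speed in m/s. With stop_force (N) it stops when the force on the tool has changed by that much, and returns True; else False.
- movej(angles): joint-space move.
- set_gripper(opening, newtons=None): opening from 0.0 (shut) to 1.0 (fully open); newtons is the grip in N (None keeps the last); returns when the fingers have stopped.
- dwell(seconds).
- solve_ik(position, orientation): joint angles nearest the present ones, or None.
- capture(name): name is "scene" or "top"; returns a dict with "img" (480x640x3 uint8, blue, green, red), "K" (3x3 intrinsics, pixels), "k1" (the pictures are not rectified: a ray, as slopes to the right and down, at radius r is drawn at 1 + k1 r^2 times it, then the intrinsics apply), "R" (3x3) and "t" (3): a world point X has camera coordinates R X + t. Camera axes: x right, y down, z forward; pixel columns grow to the right and rows downward; lengths in m; the calibration is good to about 2 mm. A picture is of the moment at which its call begins. There is no depth.
A pose or a line that the arm cannot do raises IKError and nothing moves.
- sign_off(): hands the job in, once; it reports no verdict.
Readings, each from a call of its own:
- read_clock(): time.
- read_joint_positions(): joint angles.
- read_joint_velocities(): joint speeds.
- read_effort(): joint torques, N m.
- read_position(): TCP position.
- read_tool_rot(): TCP orientation.
- read_wrist_force(): force on the tool from outside, world axes, zero at the start.
- read_wrist_torque(): the same for the moment, N m.
- read_finger_gap(): opening from 0.0 (shut) to 1.0 (fully open).
Only numpy, scipy, OpenCV 4.12 (cv2) and the standard library are available. Lean on these libraries where they do the work, as an engineer would, in place of code of your own. Each camera call takes 0.05 s, during which the arm holds its last target. There are 200 camera calls.

## Working session

There is one attempt and no reset: what is moved stays moved. The work goes in short steps, each a Python script; the robot and the scene stay as the last script left them, time stands still between calls to the robot, and variables do not carry over. Pictures are saved under pics/ and viewed, about 8 in all and at most 12, crops included, and the job is handed in when it is done.

```bash
mkdir -p pics
cat > h.py <<'E'
import numpy as np, cv2
from cell import *
def snap(n,f):
    c=capture(n); cv2.imwrite(f,c["img"]); np.savez(f[:-4]+'.npz',**{k:c[k] for k in("K","k1","R","t","img")}); return c
def pix(c,u,v,z):
    K=c["K"];p=np.array([(u-K[0,2])/K[0,0],(v-K[1,2])/K[1,1]]);q=p.copy()
    for _ in range(20): q=p/(1+float(c["k1"])*(q@q))
    R=c["R"];d=R.T@np.r_[q,1];o=-R.T@c["t"]
    return o+d*(z-o[2])/d[2]
def proj(c,X):
    x=c["R"]@np.array(X,float)+c["t"];s=x[:2]/x[2];s=s*(1+float(c["k1"])*(s@s))
    return np.array([c["K"][0,0]*s[0]+c["K"][0,2],c["K"][1,1]*s[1]+c["K"][1,2]])
E
python3 - <<'E'
from h import *
for n in("scene","top"):
    c=snap(n,f"pics/{n}0.png"); print(n,c["K"].tolist(),c["k1"],-c["R"].T@c["t"],c["R"].tolist())
print(read_clock(),read_tool_rot())
E
```

```text
scene [[439.01767865991684, 0.0, 323.216926761101], [0.0, 439.01767865991684, 241.05930565273638], [0.0, 0.0, 1.0]] -0.0922553127366599 [1.22386831 0.1039393  0.8104063 ] [[-0.16440418057335193, 0.9862796405064514, 0.014957811754044315], [0.7285371757104531, 0.1316358767663095, -0.6722392279209846], [-0.664984848712992, -0.0996216174855122, -0.7401828722091109]]
top [[529.3746865418724, 0.0, 324.1479763260229], [0.0, 529.3746865418724, 245.36354047774245], [0.0, 0.0, 1.0]] -0.021044844734514356 [ 0.33485491 -0.00245845  1.39615907] [[-0.02996394712450134, -0.9995509799479524, -1.891582210328118e-05], [-0.9887121823496471, 0.029641807407847377, -0.1468658698506708], [0.1468004848293022, -0.004381978854846703, -0.9891564163039118]]
0.1 [-7.65145511e-04  9.93858181e-01  1.10658597e-01  7.63147775e-05]
```

View pics/scene0.png

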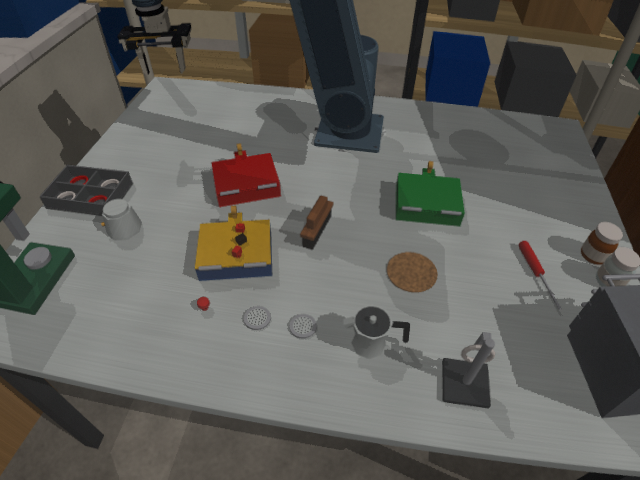

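View pics/top0.png

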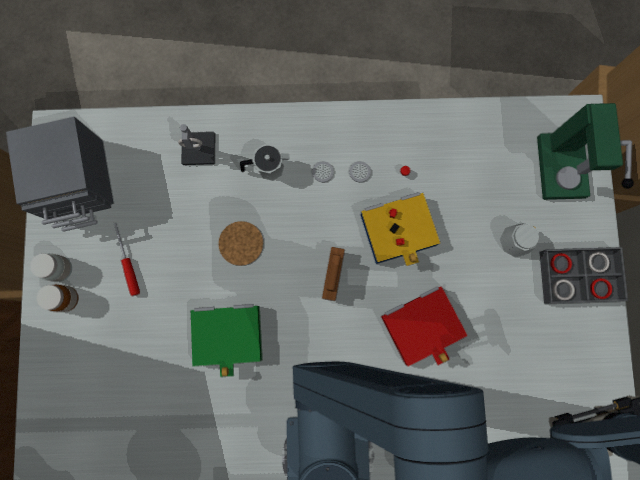

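The candidates for the case, in top-view pixels, are blue with a yellow flap (400,228), red (425,325) and green (226,336). The candidates for the plate are the open ones at (324,172) and (360,172), while the one wanted is hidden in the blue case. The only brush is at (334,273). I choose the blue case, and I'll check it in a crop while measuring.

Run:
```python
import numpy as np, cv2
from h import pix,proj
T=dict(np.load('pics/top0.npz'));S=dict(np.load('pics/scene0.npz'))
def seg(c,box,lo,hi):
    x0,y0,x1,y1=box;h=cv2.cvtColor(c["img"],cv2.COLOR_BGR2HSV);m=cv2.inRange(h,lo,hi);k=np.zeros_like(m);k[y0:y1,x0:x1]=m[y0:y1,x0:x1];return k
# flap
m=seg(T,(350,185,450,275),(20,120,60),(35,255,255))
m=cv2.morphologyEx(m,cv2.MORPH_CLOSE,np.ones((15,15)));m=cv2.morphologyEx(m,cv2.MORPH_OPEN,np.ones((21,21)))
cs=max(cv2.findContours(m,0,2)[0],key=cv2.contourArea)[:,0]
P=np.array([pix(T,u,v,.048)[:2] for u,v in cs]);r=cv2.minAreaRect((P*1000).astype(np.float32));print('flap',r,cv2.boxPoints(r).tolist())
m=seg(T,(310,240,355,310),(3,80,30),(18,255,255))
cs=max(cv2.findContours(m,0,2)[0],key=cv2.contourArea)[:,0]
P=np.array([pix(T,u,v,.084)[:2] for u,v in cs]);r=cv2.minAreaRect((P*1000).astype(np.float32));print('brush(all wood at z84)',r,cv2.boxPoints(r).tolist())
m=seg(T,(210,210,275,275),(3,60,30),(22,255,255));cs=max(cv2.findContours(m,0,2)[0],key=cv2.contourArea)[:,0]
P=np.array([pix(T,u,v,.004)[:2] for u,v in cs]);print('mat',cv2.minEnclosingCircle((P*1000).astype(np.float32)))
for n,u,v,z in[('s far',393,212,.06),('s blk',395,228,.06),('s near',400,241,.06),('tab',413,257,.075),('knob',405,170,.02),('p2',360,172,.006),('redcase',425,325,.04),('redtab',442,355,.07)]: print(n,pix(T,u,v,z)[:2].round(3))
a=cv2.resize(T["img"][185:310,305:455],None,fx=4,fy=4,interpolation=2)[:, :600];a=cv2.resize(a,(480,400))
b=cv2.resize(S["img"][185:290,190:340],None,fx=3.2,fy=3.2,interpolation=2)
b=cv2.resize(b,(320,int(b.shape[0]*320/b.shape[1])));o=np.zeros((400,800,3),np.uint8);o[:,:480]=a;o[:b.shape[0],480:]=b
cv2.imwrite('pics/c1.png',o)
```

```text
flap ((573.7811279296875, -206.23989868164062), (171.47389221191406, 155.1634063720703), 88.31993103027344) [[493.7191162109375, -289.6654052734375], [648.8157958984375, -294.2145690917969], [653.8431396484375, -122.81439208984375], [498.7464599609375, -118.26522827148438]]
brush(all wood at z84) ((459.0824279785156, -28.047555923461914), (33.23432922363281, 130.772705078125), 77.90312194824219) [[391.6656188964844, -30.593021392822266], [519.5344848632812, -57.998443603515625], [526.499267578125, -25.502090454101562], [398.63037109375, 1.9033317565917969]]
mat ((555.1041870117188, 214.1727294921875), 59.67131042480469)
s far [ 0.615 -0.188]
s blk [ 0.573 -0.191]
s near [ 0.539 -0.203]
tab [ 0.495 -0.231]
knob [ 0.737 -0.232]
p2 [ 0.739 -0.112]
redcase [ 0.324 -0.258]
redtab [ 0.25 -0.29]
```

View pics/c1.png

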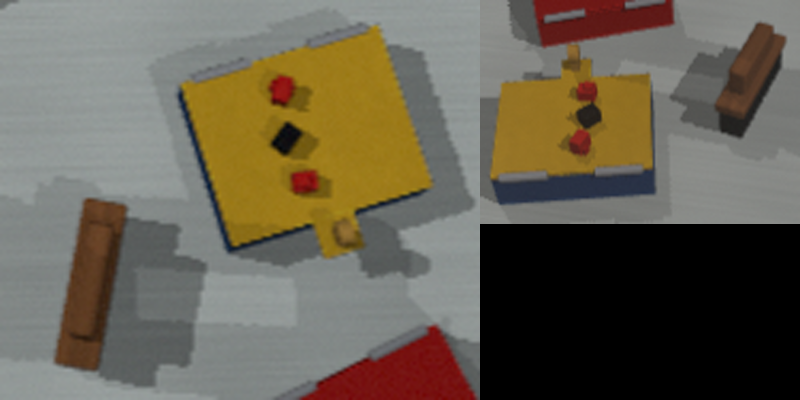

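The crop confirms the blue case with the yellow flap. Its tab is at crop (345,233), and the three scraps are in a row on the flap at (282,90), (288,138) and (305,181). The brush stands at the left, with its back corners at about (85,200), (127,206), (55,362) and (98,370). Next I'll fit both poses.

Run:
```python
import numpy as np
from h import pix,proj
from scipy.optimize import least_squares
T=dict(np.load('pics/top0.npz'));S=dict(np.load('pics/scene0.npz'))
a=lambda u,v:(305+u/3.2,185+v/3.2)
b=lambda u,v:(190+(u-480)/2.1333,185+v/2.1333)
def fit(obs,x0):
    def X(p,l): c,s=np.cos(p[2]),np.sin(p[2]);return [p[0]+c*l[0]-s*l[1],p[1]+s*l[0]+c*l[1],l[2]]
    f=lambda p:np.concatenate([proj(c,X(p,l))-uv for c,l,uv in obs])
    r=least_squares(f,x0,loss='soft_l1');print(r.x.round(4),np.degrees(r.x[2]).round(1),'\n',r.fun.reshape(-1,2).round(1).tolist());return r.x
L=lambda x,y,z:(x/1e3,y/1e3,z/1e3)
k=[(T,L(70,85,48),a(180,88)),(T,L(70,-85,48),a(378,25)),(T,L(-70,-85,48),a(431,187)),(T,L(-70,85,48),a(232,245)),(T,L(-87,0,79),a(345,233)),
(S,L(-70,-85,48),b(500,82)),(S,L(-70,85,48),b(651,76)),(S,L(70,85,48),b(655,168)),(S,L(70,-85,48),b(493,178)),(S,L(-87,0,72),b(573,55))]
p=fit(k,[.57,-.21,.3])
q=fit([(T,L(68,18,50),a(85,200)),(T,L(68,-18,50),a(127,206)),(T,L(-68,18,50),a(55,362)),(T,L(-68,-18,50),a(98,370)),(T,L(45,11,84),a(90,222)),(T,L(45,-11,84),a(111,226)),(T,L(-45,11,84),a(67,335)),(T,L(-45,-11,84),a(92,338)),
(S,L(68,-18,50),b(718,100)),(S,L(68,18,50),b(748,108)),(S,L(45,-11,84),b(733,62)),(S,L(45,11,84),b(745,68)),(S,L(68,-15,0),b(721,126)),(S,L(68,15,0),b(740,135))],[.46,-.03,-.2])
np.save('case.npy',p);np.save('brush.npy',q)
for u,v in[(282,90),(288,138),(305,181)]:
    d=pix(T,*a(u,v),.060)[:2]-p[:2];c,s=np.cos(p[2]),np.sin(p[2]);print('scrap in case',(d@[c,s]).round(4),(d@[-s,c]).round(4))
```

```text
[ 0.578  -0.205   0.2711] 15.5 
 [[-1.2, -1.6], [-1.3, -0.7], [-0.3, -0.9], [-0.8, 0.5], [-0.6, -0.8], [0.3, -0.6], [-0.9, -2.4], [-1.3, -1.7], [-1.6, -1.1], [-0.2, -2.1]]
[ 0.459  -0.028  -0.1922] -11.0 
 [[-1.5, -0.2], [-0.8, 0.2], [-0.8, 1.6], [-0.2, 1.4], [-1.7, 0.4], [0.5, 0.6], [-0.3, 0.7], [0.7, 1.2], [-2.0, 0.2], [-2.0, 0.5], [-2.9, 2.3], [0.2, 1.9], [-1.8, 2.3], [0.6, 1.4]]
scrap in case 0.037 0.0068
scrap in case -0.0017 0.0146
scrap in case -0.0389 0.0126
```

```bash
cat >> h.py <<'E'
from scipy.spatial.transform import Rotation as Ro
C=np.load('case.npy');B=np.load('brush.npy')
def down(psi):
    c,s=np.cos(psi),np.sin(psi)
    q=Ro.from_matrix(np.array([[c,s,0],[s,-c,0],[0,0,-1]])).as_quat();return [q[3],*q[:3]]
def cw(x,y,z): c,s=np.cos(C[2]),np.sin(C[2]);return [C[0]+c*x-s*y,C[1]+s*x+c*y,z]
def st(m=''): print(m,'t',round(read_clock(),2),'p',np.round(read_position(),4),'gap',round(read_finger_gap(),3),'F',np.round(read_wrist_force(),1),'j6',round(read_joint_positions()[5],2))
E
python3 - <<'E'
from h import *
for psi in(B[2],B[2]+np.pi):
  print(solve_ik([B[0],B[1],.054],down(psi)),solve_ik(cw(0,-.05,.12),down(C[2]+psi-B[2])))
movep([B[0],B[1],.16],down(B[2])); st()
line_to([B[0],B[1],.056],vel=.12,stop_force=10); st()
set_gripper(0.0,25); st('grip')
line_to([B[0],B[1],.20],vel=.15); st('lift')
movep(cw(.002,-.05,.20),down(C[2])); st('over')
snap('scene','pics/s1.png');snap('top','pics/t1.png')
import cv2
a=cv2.imread('pics/s1.png')[130:330,150:400];b=cv2.imread('pics/t1.png')[150:350,300:550]
cv2.imwrite('pics/c2.png',cv2.resize(np.hstack([a,b]),(800,320),interpolation=2))
E
```

```text
[-3.04314982e-01  2.87596593e-01  1.95871531e+00 -4.44089210e-16
  8.95280751e-01  1.45867424e+00] [-5.77593454e-01  4.97826326e-01  1.42768955e+00 -4.44089210e-16
  1.21607678e+00  7.22102004e-01]
[-3.04314982e-01  2.87596593e-01  1.95871531e+00 -4.44089210e-16
  8.95280751e-01 -1.68291841e+00] [-5.77593454e-01  4.97826326e-01  1.42768955e+00 -4.44089210e-16
  1.21607678e+00 -2.41949065e+00]
 t 2.29 p [ 0.4592 -0.0287  0.1601] gap 0.994 F [ 0.5  0.2 -0.8] j6 1.46
 t 3.31 p [ 0.4595 -0.0283  0.0565] gap 1.004 F [-1.2  0.2  0.3] j6 1.46
grip t 4.41 p [ 0.4589 -0.028   0.0559] gap 0.234 F [-0.4 -0.6 -0.6] j6 1.46
lift t 5.52 p [ 0.4583 -0.0278  0.1991] gap 0.23 F [ 0.  -0.1 -0.7] j6 1.46
over t 6.54 p [ 0.5928 -0.2515  0.1993] gap 0.235 F [-0.5  0.4 -1.8] j6 0.73
```

View pics/c2.png

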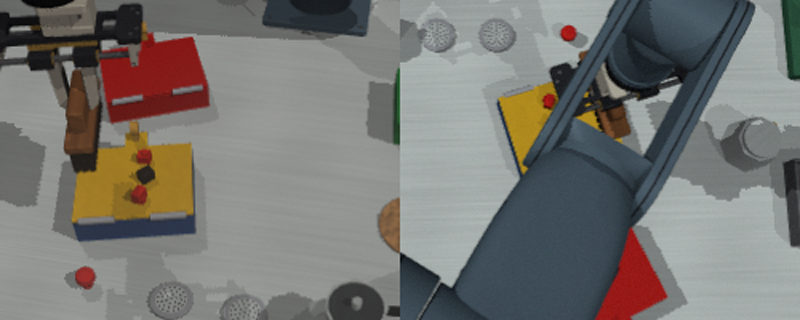

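The brush is held squarely at crop (80,120), and the scraps are undisturbed at (145,157), (146,175) and (139,194). Next is the sweep towards the case's +y side.

Run:
```python
from h import *
hit=line_to(cw(.002,-.05,.107),vel=.1,stop_force=4); st(f'down {hit}')
z=.107 if not hit else read_position()[2]+.001
print(line_to(cw(.002,.105,z),vel=.09,stop_force=12)); st('swept')
line_to(cw(.002,.105,.2),vel=.2); st()
movep([.40,.02,.22],down(B[2])); st()
a=snap('scene','pics/s2.png')["img"][130:330,150:400];b=snap('top','pics/t2.png')["img"][150:350,290:540]
cv2.imwrite('pics/c3.png',cv2.resize(np.hstack([a,b]),(800,320),interpolation=2))
```

```text
down False t 7.72 p [ 0.5938 -0.2529  0.1078] gap 0.232 F [ 0.5 -0.3 -1.5] j6 0.72
False
swept t 9.6 p [ 0.5519 -0.1038  0.107 ] gap 0.233 F [ 0.7  0.8 -1.3] j6 0.92
 t 10.22 p [ 0.5513 -0.1033  0.1992] gap 0.234 F [-0.5  0.3 -2.1] j6 0.92
 t 11.03 p [0.4005 0.0197 0.2195] gap 0.234 F [ 0.1 -0.1 -1.3] j6 1.53
```

View pics/c3.png

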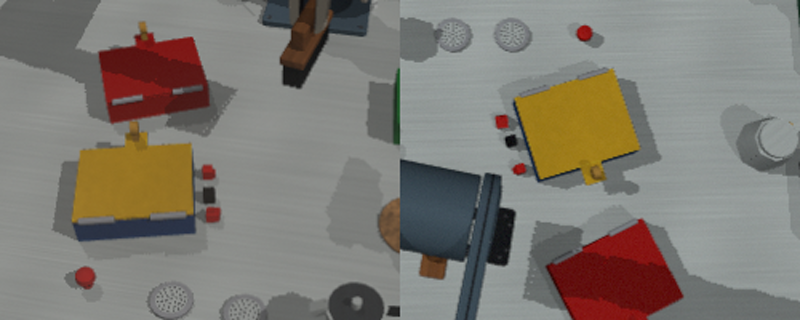

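All three scraps lie on the counter beside the case, at right-crop pixels (502,121), (511,141) and (519,169), and the flap is clear. Next I'll put the brush down and pinch the tab.

Run:
```python
from h import *
p=[.45,.01]
line_to([*p,.09],vel=.2)
h=line_to([*p,.053],vel=.04,stop_force=3); st(f'placed {h}')
set_gripper(.6); st('rel')
line_to([*p,.20],vel=.2)
set_gripper(.5)
movep(cw(-.087,0,.13),down(C[2])); st('over tab')
h=line_to(cw(-.087,0,.056),vel=.08,stop_force=5); st(f'at tab {h}')
set_gripper(0,12); st('pinch')
a=snap('scene','pics/s3.png')["img"][130:330,150:400];b=snap('top','pics/t3.png')["img"][150:350,290:540]
cv2.imwrite('pics/c4.png',cv2.resize(np.hstack([a,b]),(800,320),interpolation=2))
```

```text
placed True t 12.78 p [0.4496 0.0102 0.0556] gap 0.233 F [0.1 0.7 3.8] j6 1.54
rel t 13.52 p [0.4488 0.0104 0.0553] gap 0.603 F [-0.5  0.4 -0.9] j6 1.54
over tab t 15.81 p [ 0.4941 -0.2276  0.1301] gap 0.499 F [ 0.7 -0.2 -0.6] j6 0.66
at tab False t 16.88 p [ 0.4945 -0.2285  0.0565] gap 0.499 F [0.8 0.3 0. ] j6 0.66
pinch t 17.52 p [ 0.4942 -0.2284  0.0561] gap 0.127 F [-0.8 -0.4  1.7] j6 0.66
```

View pics/c4.png

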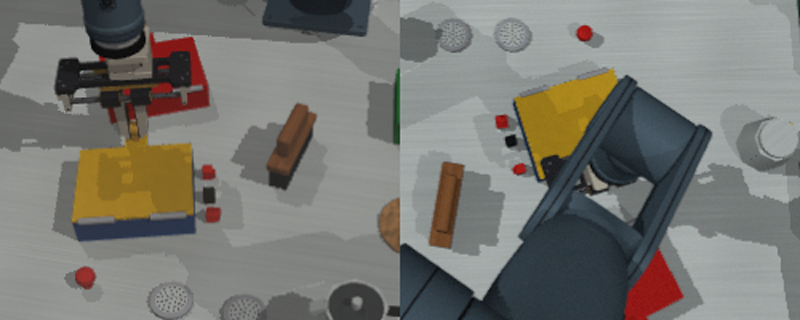

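The brush stands at left-crop (292,146) and the tab is pinched, with a 12 mm gap. Now the arc.

Run:
```python
from h import *
def tab(th): return -.157*np.cos(th)+.028*np.sin(th)+.070, .157*np.sin(th)+.028*np.cos(th)+.042
fm=0
for th in np.linspace(0,1.75,15)[1:]:
    x,z=tab(th); line_to(cw(x,0,z-.014),vel=.12)
    F=np.array(read_wrist_force()); fm=max(fm,np.linalg.norm(F))
    if np.linalg.norm(F)>30 or not .09<read_finger_gap()<.17: st('ABORT'); break
st('open'); print(fm)
set_gripper(.35); st('rel')
x,z=tab(1.75); line_to(cw(x,0,z+.06),vel=.12); line_to(cw(-.08,0,z+.06),vel=.2);st()
movep([.42,-.05,.28],down(C[2]))
a=snap('scene','pics/s4.png')["img"][130:330,150:400];b=snap('top','pics/t4.png')["img"][150:350,290:540]
cv2.imwrite('pics/c5.png',cv2.resize(np.hstack([a,b]),(800,320),interpolation=2));st()
```

```text
open t 22.06 p [ 0.6998 -0.1725  0.1778] gap 0.125 F [ 3.8 -4.4  3. ] j6 0.9
7.440388576354686
rel t 22.63 p [ 0.6988 -0.1712  0.1773] gap 0.355 F [-0.  -0.2  0.1] j6 0.9
 t 24.57 p [ 0.5016 -0.2263  0.2513] gap 0.35 F [0.1 0.6 0. ] j6 0.67
 t 25.48 p [ 0.4209 -0.0512  0.2797] gap 0.346 F [0.4 0.5 0. ] j6 0.92
```

View pics/c5.png

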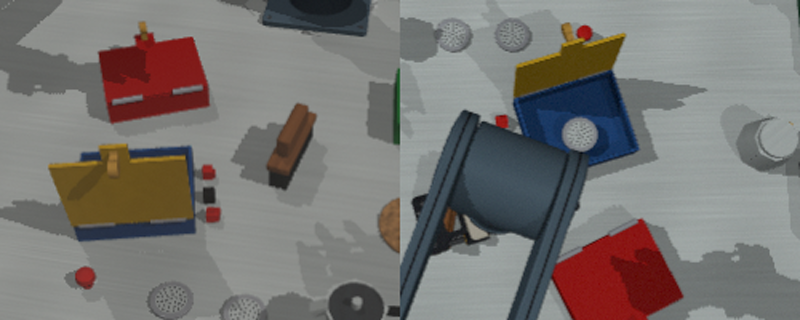

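The flap stays open, and the plate is on its boss at right-crop (580,134). Next I'll grasp it.

Run:
```python
from h import *
c=dict(np.load('pics/t4.npz'))
im=c["img"][200:270,375:435];h=cv2.cvtColor(im,cv2.COLOR_BGR2HSV)
m=cv2.inRange(h,(0,0,70),(180,70,255));n,l,s,ce=cv2.connectedComponentsWithStats(cv2.morphologyEx(m,cv2.MORPH_CLOSE,np.ones((5,5))))
print([(s[i].tolist(),(ce[i]+[375,200]).round(1).tolist()) for i in range(1,n) if s[i][4]>60])
P=pix(c,402.5,233.7,.030);i=min([i for i in range(1,n) if s[i][4]>200],key=lambda i:np.hypot(*(ce[i]+[375,200]-[402.5,233.7])),default=None)
if i is not None: P2=pix(c,*(ce[i]+[375,200]),.030); print(P2)
print(P,cw(-.015,0,0))
if i is not None and np.hypot(*(P2-P)[:2])<.006: P=P2
x,y=P[:2]
assert np.hypot(x-cw(-.015,0,0)[0],y-cw(-.015,0,0)[1])<.010
movep([x,y,.16],down(C[2])); set_gripper(1.0); st()
print(line_to([x,y,.06],vel=.15,stop_force=8)); print(line_to([x,y,.013],vel=.06,stop_force=6)); st('down')
set_gripper(0,25); st('grip')
line_to([x,y,.08],vel=.08); st('lift'); line_to([x,y,.2],vel=.15)
movep([.555,.214,.15-.0105],down(C[2])); st('mat')
a=snap('scene','pics/s5.png')["img"][130:380,120:520];b=snap('top','pics/t5.png')["img"][120:370,200:500]
cv2.imwrite('pics/c6.png',cv2.resize(np.hstack([a,b]),(800,286),interpolation=2))
```

```text
[([50, 0, 10, 27, 144], [431.0, 208.8]), ([16, 23, 23, 22, 381], [402.0, 233.7]), ([19, 46, 41, 24, 696], [417.2, 260.2]), ([0, 48, 9, 22, 123], [377.7, 259.4])]
[ 0.56224408 -0.21312545  0.03      ]
[ 0.5623228  -0.21453109  0.03      ] [np.float64(0.5635240207089885), np.float64(-0.20900198386699548), 0]
 t 27.52 p [ 0.5622 -0.2132  0.16  ] gap 0.994 F [0.2 0.9 0.4] j6 0.75
False
False
down t 29.27 p [ 0.5625 -0.2133  0.0132] gap 1.003 F [-0.8  0.   0.1] j6 0.75
grip t 29.95 p [ 0.5623 -0.2131  0.0131] gap 0.613 F [-0.4  0.   1.7] j6 0.75
lift t 30.94 p [ 0.5618 -0.2129  0.0795] gap 0.612 F [-0.6  0.3 -0.4] j6 0.75
mat t 33.48 p [0.5556 0.213  0.1396] gap 0.614 F [ 0.  -0.1 -0.6] j6 1.48
```

View pics/c6.png

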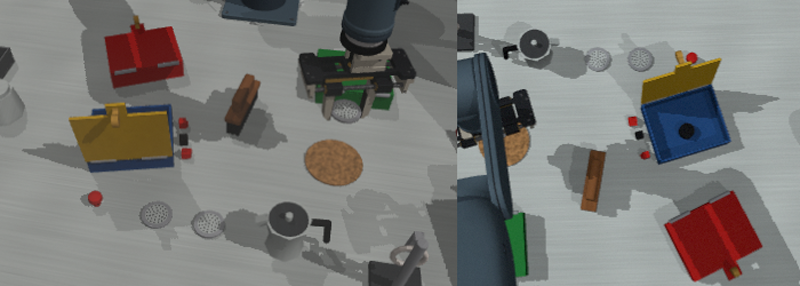

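The plate is gripped, with a 57 mm gap, and the boss is bare at right-crop (687,131). The flap is open, the brush stands and the scraps are still in place. I'll do one close level check with a predicted overlay of the level disc.

Run:
```python
from h import *
dwell(.5);c=snap('scene','pics/s6.png');im=c["img"][120:320,330:480].copy();k=4
im=cv2.resize(im,None,fx=k,fy=k,interpolation=2);r=np.linspace(0,6.283,40)
o=im.copy()
P=read_position()
for z,col in((P[2]+.0165,(0,255,0)),):
    q=np.array([(proj(c,[P[0]+.029*np.cos(t),P[1]+.029*np.sin(t),z])-[330,120])*k for t in r]).astype(int);cv2.polylines(o,[q],True,col,1)
q=np.array([(proj(c,[.555+.06*np.cos(t),.214+.06*np.sin(t),.004])-[330,120])*k for t in r]).astype(int);cv2.polylines(o,[q],True,(255,0,0),1)
cv2.imwrite('pics/c7.png',cv2.resize(np.hstack([im[150:],o[150:]]),(800,433)));st();print(read_tool_rot(),read_joint_velocities())
```

```text
t 34.13 p [0.555  0.214  0.1395] gap 0.61 F [-0.7 -0.5 -0.9] j6 1.48
[-6.39735733e-06  9.90825737e-01  1.35145691e-01  4.26021359e-05] [ 8.92635861e-04 -2.20564710e-05 -3.51167136e-04 -1.95818020e-03
 -5.83211573e-04  9.35789213e-04]
```

View pics/c7.png

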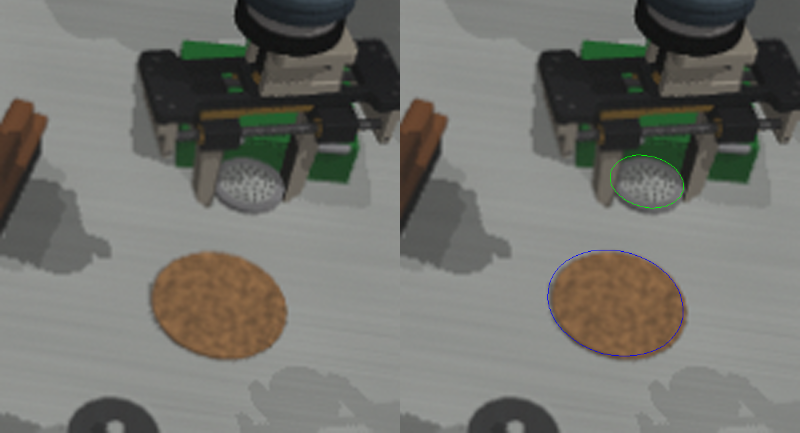

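The predicted level-disc outline matches the plate to within about 1 px at right-panel (647,182). The mat outline also matches at (617,303), so the plate is level, centred and still.

```bash
python3 -c "
from h import *
sign_off();st()"
```

```text
the job is handed in; nothing more can be done
the job is handed in; nothing more can be done
```

The job is done and handed in, at about 34 s on the robot's clock against the 72 s limit.

- **Scraps:** I gripped the brush by its handle and swept all three scraps off the flap in one stroke. They lie on the counter beside the case.
- **Brush:** It stands on its bristles again, about 4 cm from where it started, to keep clear of the scraps.
- **Flap:** I swung it up by the brass tab to about 1.75 rad, and it stayed open after release. The wrist force readings during the lift were at most about 7 N.
- **Plate:** I took the hidden plate off its boss. The gripper still holds it with its underside about 15 cm above the counter, over the middle of the mat.

The last picture showed the plate within about a pixel of the outline predicted for a level disc, and the mat fitted its outline too. The finger gap read 57 mm, which fits the 58 mm plate, and the joint speeds were practically zero. The picture before that showed the boss bare, and the flap, scraps and brush as left. The bystanders I could see were unmoved, but that view did not show all of the counter. No check failed or disagreed; the hand-in reports no verdict.

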